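# Cover the deburring bowl and key in the start sequence

## Robot

A 7-joint arm with a two-finger parallel gripper is mounted at the origin on the work surface. World frame = base frame: x ahead of the robot, y to its left, z up, the work surface at z = 0. Lengths are in m, angles in rad, forces in N, time in s.
With the tool pointing down it reaches from about 0.375 to 0.925 m from the base axis. Payload 3.1 kg.
Tool frame: the origin (TCP) lies between the finger pads; the fingertips stand 19 mm ahead of it and the grasp point (between the pads) is the TCP; z points along the fingers, y is the direction in which the jaws open and shut (so a half turn about z gives the same grasp; the last joint's range is limited). The gripper opens to 85 mm and grips with 20 to 120 N. Pads are 22 mm wide; open, the fingers measure 114 mm over their backs; the gripper's body (76 mm by 85 mm) begins 54 mm behind the grasp point. The pads swing forward as they close: fully open they stand 13 mm farther back than shut.
Start: joints at [1.106, 0.383, 0.044, 1.598, -0.018, 1.161, -0.05], TCP at [0.233, -0.607, 0.25] pointing down, gripper open.
Joint ranges: [-2.61, 2.61], [-0.41, 2.15], [-1.48, 1.57], [0, 2.5], [-1.57, 4.71], [0.05, 1.97], [-2.85, 2.85]. Speed limits (rad/s): [2.79, 2.79, 3.14, 3.14, 3.14, 3.14, 3.14].

## Interface

Orientations are given as a unit quaternion [x, y, z, w].
In Python, from bench import move_ptp, movel, move_j, move_gripper, pause, inverse_kinematics, read_camera, camera_params, MotionError, sign_off, look_for, tip_of, read_time_s, read_qpos, read_joint_vel, read_effort, read_eef_pos, read_tcp_rot, read_ft_force, read_ft_torque, read_finger_gap gives the robot as it stands. Calls block until the motion is done:
- move_ptp(position, orientation): joint-space move of the TCP to a pose.
- movel(position, orientation=None, speed=0.15): straight line of the TCP; orientation=None keeps the orientation; speed is the mean speed in m/s.
- move_j(angles): joint-space move.
- move_gripper(opening, effort=None): finger opening in m; effort is the grip in N (None keeps the last); returns when the fingers have stopped.
- pause(seconds).
- inverse_kinematics(position, orientation): joint angles nearest the present ones, or None.
- read_camera(name): name is "scene" or "top" or "wrist"; returns the picture (420x560x3 uint8, red, green, blue); there is no depth.
- camera_params(name): a dict with "K" (3x3 intrinsics, pixels), "camera_from_world" (4x4, takes a point from world to camera coordinates). Camera axes: x right, y down, z forward; pixel columns grow to the right and rows downward; lengths in m; the calibration is good to about 2 mm. A picture is of the moment at which its call begins: read the wrist's pose just before it. camera_params takes no time and is no camera call; for the wrist camera it gives the pose at the moment of the call.
A pose or a line that the arm cannot do raises MotionError and nothing moves.
- sign_off(): hands the job in, once; it reports no verdict.
Trained networks look in the newest picture that a camera, given by its name, has taken for a name from the list of things; names that differ only in an ending like _2 or _b are one class to them, and where a whole thing is asked for, a point or a joint stands for the part that bears it (a point fixed in the world has none). Each returns a list of dicts, best first, with "confidence" (0 to 1); they miss things now and then, are a little off and sometimes report something else, mostly with a low value. They report only what shows in the picture. A call takes as long as a camera call. They do not tell look-alikes from the thing itself.
- look_for(camera, name): "at" ([column, row] in pixels, amid what is visible of it).
- tip_of(camera, name): "at" ([column, row] in pixels: a listed point, or the origin of a listed thing).
Readings, each from a call of its own:
- read_time_s(): time.
- read_qpos(): joint angles.
- read_joint_vel(): joint speeds.
- read_effort(): joint torques, N m.
- read_eef_pos(): TCP position.
- read_tcp_rot(): TCP orientation.
- read_ft_force(): force on the tool from outside, world axes, zero at the start.
- read_ft_torque(): the same for the moment, N m.
- read_finger_gap(): finger opening in m.
Only numpy, scipy, OpenCV 4.12 (cv2) and the standard library are available. Lean on these libraries where they do the work, as an engineer would, in place of code of your own. Each camera call takes 0.05 s, during which the arm holds its last target. There are 200 camera calls.

## Task

Set the loose cover onto the mouth of the deburring bowl (lower it, do not drop it) so that it sits seated and level, and let go of it. Only then start the machine on its console: press the square key, then the cross key, then the square key again, then the triangular key, one at a time, each fully down and let back up before the next. Never press the round stop key, and leave the bottle, jar, tube stub and hammer where they are.

Things in the scene. Friction and masses are not known exactly. Their poses are not given: they have to be found in the camera images.
- cover: Loose round cover, 0.25 to 0.5 kg, lying on the bench, handle up, at any yaw: an aluminium disc 188 mm across and 6 mm thick, a black locating plug 140 mm across and 10 mm deep below it, a steel bar handle above. Origin: centre of the plug's underside (at bench height at the start); z is up. Disc underside 10 mm, disc top 16 mm above the origin.
- cover_handle (a point): Middle of the handle bar, on the cover's axis, 52 mm above its origin: the place to grip. Axes as the cover's: the bar runs along x, is 94 mm long, 14 mm wide (along y) and 14 mm high (45 to 59 mm above the cover's origin); between its end posts (at x = -41 and +41 mm, 12 mm thick) it is open below.
- cover_seat (a point): Centre of the underside of the cover's disc, 10 mm above the cover's origin. Seated, it coincides with tumbler_rim.
- tumbler_rim (a point): Centre of the deburring bowl's mouth at rim height, 150 mm above the bench. The machine is fixed: a green round base 190 mm across, 45 mm high, with a grey open bowl 170 mm across outside, straight near the rim, wall 7 mm; the mouth is at least 152 mm across, so the cover's plug has about 6 mm of play all round. Tube offcuts lie deep inside, clear of the plug.
- console: Fixed grey box, 170 mm (x) by 180 mm (y), 55 mm high. On its flat top are four white keys, centres at x, y = +-34 mm, each on a black plate 52 mm square, 6 mm high; which key is where varies. At y = +-83 mm guard rails of 10 mm bar run along x, 150 mm long, tops 95 mm above the bench. Origin: centre of its underside; x, y along its edges, z up.
- key_square (a joint): Square cap, 34 by 34 mm. Spring key: joint value in m, 0 = up, 0.006 = fully down (bottomed); it springs back when let go. It needs about 1.5 N to start moving and 5 N to bottom.
- key_square_top (a point): Centre of the upper face of the square key's cap; it moves down with the key. At rest it is 71 mm above the bench. The frame is turned as the console is.
- key_cross (a joint): Plus-shaped cap: two bars 42 by 14 mm crossing at right angles. Spring key: joint value in m, 0 = up, 0.006 = fully down (bottomed); it springs back when let go. It needs about 1.5 N to start moving and 5 N to bottom.
- key_cross_top (a point): Centre of the upper face of the cross key's cap; it moves down with the key. At rest it is 71 mm above the bench. The frame is turned as the console is.
- key_triangle (a joint): Triangular cap with sides of 43 mm, one corner towards the console's +x; its centre is the middle of the triangle. Spring key: joint value in m, 0 = up, 0.006 = fully down (bottomed); it springs back when let go. It needs about 1.5 N to start moving and 5 N to bottom.
- key_triangle_top (a point): Centre of the upper face of the triangular key's cap; it moves down with the key. At rest it is 71 mm above the bench. The frame is turned as the console is.
- key_round (a joint): Round cap, 36 mm across: the stop key, not to be pressed. Spring key: joint value in m, 0 = up, 0.006 = fully down (bottomed); it springs back when let go. It needs about 1.5 N to start moving and 5 N to bottom.
- key_round_top (a point): Centre of the upper face of the round key's cap; it moves down with the key. At rest it is 71 mm above the bench. The frame is turned as the console is.
- stand: Fixed upright steel tube, 32 mm across (40 mm at its brass top) on a round foot 70 mm across, 300 mm high in all: an obstacle. Origin: centre of its underside.
- bottle: Loose grey plastic bottle with a black cap, 66 mm across, 180 mm high, standing; bystander. Origin: centre of its underside.
- jar: Loose amber glass jar with a steel lid, 72 mm across, 95 mm high, standing; bystander. Origin: centre of its underside.
- stub: Loose solid steel tube stub, 44 mm across, 120 mm high, standing; bystander. Origin: centre of its underside.
- hammer: Loose hammer, 260 mm long, lying at the far side of the work, 26 mm high; bystander. Origin: under the middle of its length; handle towards its -x.
There are look-alikes about, which are no part of the job. Leave any blue look-alike of the part that bears tumbler_rim alone. Of the things that look like the cover, take the one that is nearest to the robot's base at the start.

How it is judged:
On the way, in this order (a step that is already met when the one before it is completed fails the run):
1. the cover sits seated and level on the bowl's rim, let go (horizontal distance between cover_seat and tumbler_rim below 0.009 m and z of cover_seat in the frame of tumbler_rim between -0.003 and 0.003 m and angle between cover's own z axis and vertical below 0.035 rad and contact force between the fingers and cover below 0.1 N), for 0.2 s.
2. the square key fully down (past 4.5 mm), alone (value of joint key_square above 0.0045 m and value of joint each of key_cross, key_triangle, key_round below 0.0015 m), for 0.03 s.
3. every key up again after the square key (value of joint each of key_square, key_cross, key_triangle, key_round below 0.001 m), for 0.03 s.
4. the cross key fully down (past 4.5 mm), alone (value of joint key_cross above 0.0045 m and value of joint each of key_square, key_triangle, key_round below 0.0015 m), for 0.03 s.
5. every key up again after the cross key (all of step 3), for 0.03 s.
6. the square key again fully down (past 4.5 mm), alone (all of step 2), for 0.03 s.
7. every key up again after the square key again (all of step 5), for 0.03 s.
8. the triangular key fully down (past 4.5 mm), alone (value of joint key_triangle above 0.0045 m and value of joint each of key_square, key_cross, key_round below 0.0015 m), for 0.03 s.
9. every key up again after the triangular key (all of step 7), for 0.03 s.
At the end, for the whole second after the job is handed in: The cover rests let go on the rim: its disc's underside within 3 mm of rim height, centred within 9 mm, tilted less than 2 degrees (0.035 rad), at rest; all four keys are up (within 1 mm); bottle, jar, stub and hammer are within 30 mm of where they started and not tipped (less than 0.2 rad) (all of step 1 and all of step 9 and linear speed of cover below 0.02 m/s and distance of each of bottle, jar, stub, hammer from where it was at the start of the episode below 0.03 m and angle between each of bottle, jar, stub, hammer's own z axis and vertical below 0.2 rad); the robot touches nothing.
It fails at once if the round stop key pressed (past 3 mm) (value of joint key_round above 0.003 m).
It fails at once if two keys down at once (both past 3 mm) (value of joint each of key_square, key_cross above 0.003 m or value of joint each of key_square, key_triangle above 0.003 m or value of joint each of key_square, key_round above 0.003 m or value of joint each of key_cross, key_triangle above 0.003 m or value of joint each of key_cross, key_round above 0.003 m or value of joint each of key_triangle, key_round above 0.003 m).
It fails at once if a key pressed (past 3 mm) while the cover is not seated on the bowl (value of joint any of key_square, key_cross, key_triangle, key_round above 0.003 m and not (horizontal distance between cover_seat and tumbler_rim below 0.009 m and z of cover_seat in the frame of tumbler_rim between -0.003 and 0.003 m and angle between cover's own z axis and vertical below 0.035 rad)).
It fails at once if the cover dropped: falling free more than 15 mm above its seat over the bowl (horizontal distance between cover_seat and tumbler_rim below 0.08 m and z of cover_seat in the frame of tumbler_rim above 0.015 m and contact force between the fingers and cover below 0.05 N and linear speed of cover above 0.3 m/s).
It fails at once if a bystander knocked over or moved more than 50 mm (distance of any of bottle, jar, stub, hammer from where it was at the start of the episode above 0.05 m or angle between any of bottle, jar, stub, hammer's own z axis and vertical above 0.5 rad).
It also fails if it takes over 64 s, if anything falls off the work surface, if the arm or the gripper's body presses on something with over 40 N, if the wrist force passes 120 N, or if a joint passes its speed limit or range.

## Working session

There is one attempt and no reset: what is moved stays moved. The work goes in short steps, each a Python script; the robot and the scene stay as the last script left them, time stands still between calls to the robot, and variables do not carry over. Pictures are saved under pics/ and viewed, about 8 in all and at most 12, crops included, and the job is handed in when it is done.

```bash
mkdir -p pics
cat > h.py <<'E'
import numpy as np, cv2
from bench import *
def ray(cam,uv,z,P=None):
    P=P or camera_params(cam); T=np.array(P["camera_from_world"]);K=np.array(P["K"])
    d=T[:3,:3].T@np.linalg.inv(K)@np.array([uv[0],uv[1],1.]); c=-T[:3,:3].T@T[:3,3]
    return c+d*(z-c[2])/d[2]
def proj(cam,p,P=None):
    P=P or camera_params(cam); T=np.array(P["camera_from_world"]);K=np.array(P["K"])
    q=K@(T[:3,:3]@np.array(p)+T[:3,3]); return q[:2]/q[2]
def save(cam,n):
    im=read_camera(cam); cv2.imwrite(f"pics/{n}.png",im[:,:,::-1]); return im
E
python3 - <<'E'
from h import *
save("top","top0"); 
for n,z in dict(cover_handle=.052,tumbler_rim=.15,console=0.03,key_square_top=.071,key_cross_top=.071,key_triangle_top=.071,key_round_top=.071,stand=0,bottle=0,jar=0,stub=0,hammer=0.).items():
    for d in tip_of("top",n): print(n,np.round(d["at"],1),round(d["confidence"],2),ray("top",d["at"],z).round(3))
save("scene","sc0")
print(read_time_s())
E
```

```text
cover_handle [192.1 267. ] 0.93 [0.447 0.295 0.052]
cover_handle [299.3 223. ] 0.71 [0.566 0.009 0.052]
cover_handle [105.8 258.7] 0.67 [0.469 0.525 0.052]
tumbler_rim [468.  147.7] 0.83 [ 0.749 -0.416  0.15 ]
tumbler_rim [192.1 264.1] 0.63 [0.453 0.278 0.15 ]
tumbler_rim [427.9 259. ] 0.55 [ 0.467 -0.305  0.15 ]
console [266.9 291.6] 0.71 [0.382 0.096 0.03 ]
console [298.1 224.2] 0.56 [0.565 0.012 0.03 ]
console [307.1 239. ] 0.56 [ 0.524 -0.013  0.03 ]
console [192.  265.8] 0.32 [0.451 0.299 0.03 ]
key_square_top [288.9 206.8] 0.66 [0.607 0.038 0.071]
key_cross_top [308.6 239.9] 0.69 [ 0.519 -0.014  0.071]
key_cross_top [301.5 223.5] 0.25 [0.562 0.004 0.071]
key_triangle_top [318.9 215.5] 0.56 [ 0.584 -0.042  0.071]
key_round_top [283.5 230.8] 0.65 [0.543 0.052 0.071]
key_round_top [233.8 171.5] 0.54 [0.702 0.185 0.071]
stand [236.2 170.1] 0.8 [0.721 0.185 0.   ]
bottle [375.6 173.9] 0.89 [ 0.711 -0.208  0.   ]
jar [341.7 289.4] 0.73 [ 0.388 -0.109  0.   ]
jar [190.3 263.9] 0.69 [0.457 0.309 0.   ]
jar [374.9 168.6] 0.58 [ 0.726 -0.207  0.   ]
stub [267.3 290.6] 0.54 [0.384 0.096 0.   ]
hammer [304.3 152.4] 0.83 [ 0.772 -0.007  0.   ]
0.7
```

View pics/top0.png

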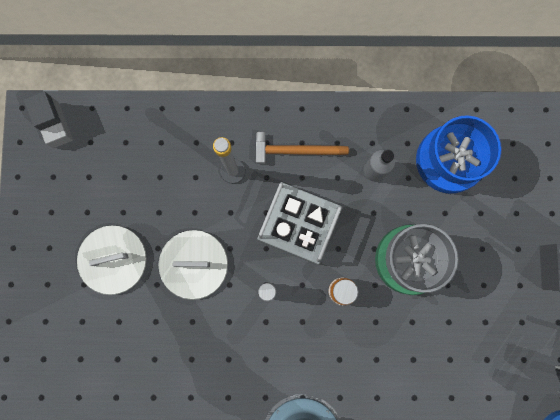

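View pics/sc0.png

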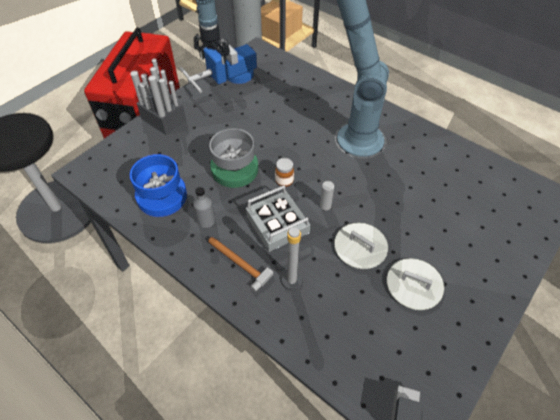

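Top view: the nearer cover is the right-hand one at (193,265), with its bar nearly horizontal. The green-based bowl has its rim centre at about (423,258). The keys are square (293,206), triangle (317,215), round (283,229) and cross (309,239). The scene view agrees with this. Next I'll take closer looks on the way, with the wrist camera over the bowl, console and cover.

```bash
cat >> h.py <<'E'
from scipy.spatial.transform import Rotation as R
def down(a):  # jaw axis (tool y) at world angle a, tool z down
    y=np.array([np.cos(a),np.sin(a),0]); z=np.array([0,0,-1.]); return R.from_matrix(np.c_[np.cross(y,z),y,z]).as_quat()
E
python3 - <<'E'
from h import *
import pickle
print(R.from_quat(read_tcp_rot()).as_matrix().round(2))
for p in [(.467,-.305,.4),(.55,.008,.4),(.447,.295,.27),(.447,.295,.06),(.467,-.305,.2)]:
  for a in (0,np.pi): 
    q=inverse_kinematics(p,down(a)); print(p,round(a,1),None if q is None else np.round(q,2))
qs=inverse_kinematics((.447,.295,.27),down(0)); a=0 if qs is not None and abs(qs[6])<2.2 else np.pi
D={}
for n,p in dict(bowl=(.45,-.305,.4),cons=(.53,.008,.4),cov=(.447,.295,.27)).items():
    move_ptp(p,down(a)); pause(.2)
    D[n]=camera_params("wrist"); save("wrist","w_"+n)
    for k,z in dict(bowl=[("tumbler_rim",.15)],cons=[(f"key_{s}_top",.071) for s in("square","cross","triangle","round")],cov=[("cover_handle",.052)])[n]:
        for d in tip_of("wrist",k): print(k,np.round(d["at"],1),round(d["confidence"],2),ray("wrist",d["at"],z,D[n]).round(4))
pickle.dump(D,open("D.pkl","wb")); print(read_time_s(),a)
ims=[cv2.imread(f"pics/w_{n}.png") for n in D]
cv2.imwrite("pics/m1.png",cv2.resize(np.vstack([np.hstack(ims[:2]),np.hstack([ims[2],ims[2]*0])]),(800,600)))
E
```

```text
[[ 0.93  0.36  0.  ]
 [ 0.36 -0.93 -0.  ]
 [ 0.    0.   -1.  ]]
(0.467, -0.305, 0.4) 0 [ 0.79  0.13 -0.32  1.61  0.04  1.41  0.47]
(0.467, -0.305, 0.4) 3.1 [ 0.49  0.12  0.02  1.62 -0.    1.4  -2.64]
(0.55, 0.008, 0.4) 0 [ 0.47  0.14 -0.62  1.61  0.08  1.41 -0.16]
(0.55, 0.008, 0.4) 3.1 [-1.28  0.39  1.54  1.68 -0.39  1.46 -2.84]
(0.447, 0.295, 0.27) 0 [ 0.41  0.44 -1.31  1.81  0.45  1.25 -1.03]
(0.447, 0.295, 0.27) 3.1 [ 0.37  0.39 -1.23  1.81  0.39  1.22  2.16]
(0.447, 0.295, 0.06) 0 [-0.01  0.56 -0.78  1.97  0.54  0.82 -1.09]
(0.447, 0.295, 0.06) 3.1 [ 0.31  0.87 -1.25  1.96  0.97  1.08  1.76]
(0.467, -0.305, 0.2) 0 [ 0.79  0.28 -0.33  1.86  0.11  1.02  0.42]
(0.467, -0.305, 0.2) 3.1 [ 0.41  0.26  0.1   1.87 -0.03  1.01 -2.61]
tumbler_rim [293.5 165.2] 0.68 [ 0.4688 -0.297   0.15  ]
tumbler_rim [499.5 253.1] 0.61 [ 0.7541 -0.4201  0.15  ]
key_square_top [332.8 142.4] 0.8 [0.6119 0.0339 0.071 ]
key_cross_top [275.2 172. ] 0.9 [ 0.526  -0.0104  0.071 ]
key_triangle_top [313.6 187.8] 0.68 [ 0.5856 -0.0356  0.071 ]
key_triangle_top [203.2 217.1] 0.26 [ 0.4098 -0.0836  0.071 ]
key_round_top [291.1 130.2] 0.93 [0.5498 0.0518 0.071 ]
cover_handle [284.8 174.5] 0.56 [0.457  0.2978 0.052 ]
5.6917 0
```

View pics/m1.png

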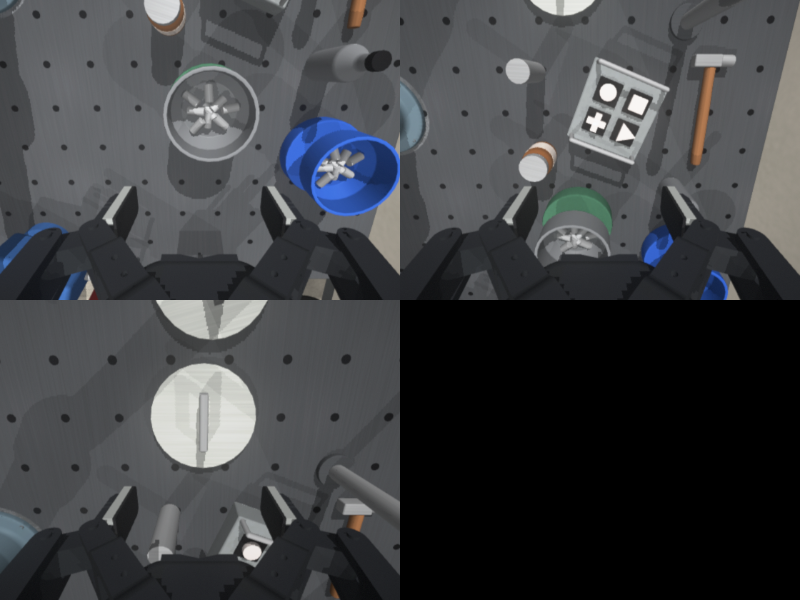

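The montage shows the bowl rim centred near (210,113), the four keys and the single nearer cover at (204,415) with its bar along the image vertical. Now I'll refine the rim, disc and bar from these saved pictures.

```bash
cat >> h.py <<'E'
from scipy.optimize import least_squares
def circ(im,P,c,z,R0,band=.012,sign=0):
    g=cv2.GaussianBlur(cv2.cvtColor(im,cv2.COLOR_BGR2GRAY),(3,3),0).astype(np.float32)
    for it in range(3):
        pts=[]
        rs=np.arange(R0-band,R0+band,.0005)
        for t in np.arange(0,2*np.pi,.05):
            u=np.array([proj("",(c[0]+r*np.cos(t),c[1]+r*np.sin(t),z),P) for r in rs],np.float32)
            if u.min()<2 or u[:,0].max()>557 or u[:,1].max()>417: continue
            v=cv2.remap(g,u[:,0].reshape(1,-1),u[:,1].reshape(1,-1),cv2.INTER_LINEAR)[0]
            d=v[4:]-v[:-4]; d=np.abs(d) if sign==0 else sign*d; k=d.argmax()
            if d[k]>12: r=rs[k+2]; pts.append((c[0]+r*np.cos(t),c[1]+r*np.sin(t)))
        pts=np.array(pts)
        s=least_squares(lambda p:np.hypot(pts[:,0]-p[0],pts[:,1]-p[1])-p[2],[*c[:2],R0],loss="soft_l1",f_scale=.0007)
        c=s.x[:2]; band=max(.006,band*.7)
    return s.x,len(pts),np.median(np.abs(s.fun))
E
python3 - <<'E'
from h import *
import pickle
D=pickle.load(open("D.pkl","rb")); I={n:cv2.imread(f"pics/w_{n}.png") for n in D}
print("disc",circ(I["cov"],D["cov"],[.457,.296],.016,.094))
for R0,s in((.085,-1),(.078,-1),(.078,1)): print("rim",R0,s,circ(I["bowl"],D["bowl"],[.469,-.300],.15,R0,.012,s))
# bar: rectify at z=.059
c=[.457,.298];N=400;g=(np.arange(N)-N/2)*.0004
X,Y=np.meshgrid(g+c[0],g+c[1],indexing="ij")
def rect(n,z,c,h):
    g=np.arange(-h,h,.0004); u=np.array([[proj("",(c[0]+a,c[1]+b,z),D[n]) for b in g] for a in g],np.float32)
    return cv2.remap(I[n],u,None,cv2.INTER_CUBIC)
# rows=x, cols=y
cv2.imwrite("pics/r.png",np.hstack([rect("cov",.059,c,.07),rect("cons",.071,[.568,.01],.07)]))
for n,z,cc,h in(("cons",.071,[.568,.01],.075),):
    m=(rect(n,z,cc,h).min(2)>205).astype(np.uint8)
    k,l,st,ce=cv2.connectedComponentsWithStats(m)
    for i in range(1,k):
        if st[i,4]>1500: print("key",st[i,4]*.16,"mm2",(cc[0]-h+ce[i][1]*.0004).round(4),(cc[1]-h+ce[i][0]*.0004).round(4))
E
```

```text
disc (array([0.45707241, 0.29962505, 0.09323384]), 126, np.float64(0.00024640467795094406))
rim 0.085 -1 (array([ 0.47101348, -0.29493289,  0.08393891]), 126, np.float64(9.578139554286547e-05))
rim 0.078 -1 (array([ 0.47107275, -0.29492434,  0.083     ]), 126, np.float64(8.23646706393788e-15))
rim 0.078 1 (array([ 0.47097219, -0.29483032,  0.07758413]), 126, np.float64(8.434318543597275e-05))
key 914.4 mm2 0.5243 -0.0092
key 907.6800000000001 mm2 0.5496 0.0534
key 778.72 mm2 0.5872 -0.035
key 1041.28 mm2 0.6123 0.0282
```

View pics/r.png

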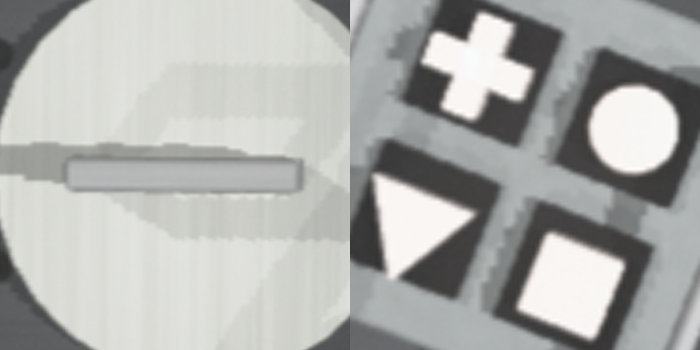

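The radii (84, 77.6 and 93 mm), bar length (94 mm) and key spacing (68 mm) all match the given sizes. Grasping now.

Run:
```python
from h import *
q=down(0)
movel((.457,.3005,.15),q,.2); movel((.457,.3005,.053),None,.08)
move_gripper(0,60); print("gap",read_finger_gap(),read_eef_pos())
f0=np.array(read_ft_force()); movel((.457,.3005,.09),None,.06); pause(.2)
print("F",f0.round(2),np.array(read_ft_force()).round(2),read_ft_torque(),read_finger_gap())
movel((.457,.3005,.30),None,.2)
try: movel((.471,-.295,.30),None,.2)
except MotionError as e:
    print(e); move_ptp((.471,-.295,.30),q)
pause(.3); print(read_eef_pos(),read_qpos(),read_finger_gap(),read_ft_force(),read_time_s())
save("scene","sc1"); save("wrist","w1")
cv2.imwrite("pics/m2.png",np.hstack([cv2.resize(cv2.imread(f"pics/{n}.png"),(400,300)) for n in("sc1","w1")]))
```

```text
gap 0.012513839396806682 [0.45719646 0.30069248 0.05320038]
F [0.55 0.24 0.56] [ 0.23 -0.13 -2.22] [-0.0497517  -0.03714401 -0.01111163] 0.012774849076393313
[ 0.47103003 -0.29485287  0.30004261] [ 0.87021038  0.19368258 -0.43369398  1.75165802  0.08645783  1.21497689
  0.41374242] 0.01288240245292769 [-0.45516873 -0.14569086 -2.82328949] 14.0417
```

View pics/m2.png

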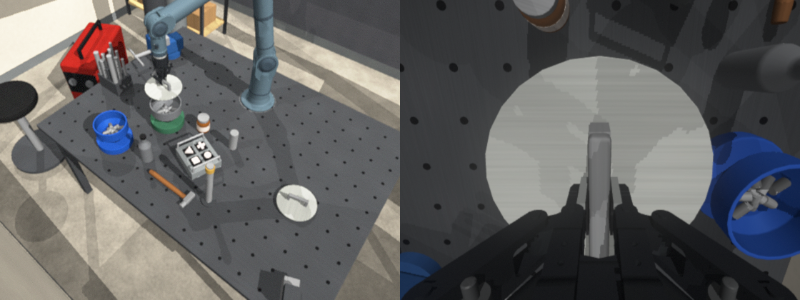

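The cover is held above the bowl, and the disc and bar look straight in the wrist view. I'll measure the disc's offset in the hand, then lower it with the force watched.

Run:
```python
from h import *
P=camera_params("wrist"); r=circ(cv2.imread("pics/w1.png"),P,[.471,-.295],.263,.094); print(r)
off=r[0][:2]-np.array([.471,-.295])
off=off if np.abs(off).max()<.006 and abs(r[0][2]-.094)<.002 else off*0
t=np.array([.471,-.295])-off; print("off",off.round(4))
movel((*t,.22),None,.15); pause(.2); f0=np.array(read_ft_force())
# seated TCP z = .150-.010+.053=.193 ; plug enters at .203
z=.206; movel((*t,z),None,.06)
while z>.1915:
    z-=.0015; movel((*t,z),None,.03); pause(.05); d=np.array(read_ft_force())-f0
    print(round(z,4),d.round(2),np.array(read_eef_pos()).round(4))
    if d[2]>4: break
print(read_time_s()); save("scene","sc2")
```

```text
(array([ 0.47211274, -0.29527023,  0.09258348]), 86, np.float64(5.315265320714885e-05))
off [ 0.0011 -0.0003]
0.2045 [ 0.5  -1.2  -0.01] [ 0.47   -0.2948  0.2046]
0.203 [ 1.39 -0.48 -0.48] [ 0.4699 -0.2947  0.203 ]
0.2015 [ 0.42 -1.79 -0.38] [ 0.4698 -0.2947  0.2014]
0.2 [ 0.21 -1.39  0.28] [ 0.4698 -0.2947  0.1999]
0.1985 [ 0.78 -0.56 -0.19] [ 0.4698 -0.2947  0.1984]
0.197 [-1.29 -1.21 -0.67] [ 0.4698 -0.2947  0.1969]
0.1955 [ 0.6  -1.3  -1.08] [ 0.4698 -0.2947  0.1954]
0.194 [ 0.92 -0.58 -0.35] [ 0.4698 -0.2947  0.1939]
0.1925 [-0.43 -0.99  3.86] [ 0.4703 -0.2949  0.1932]
0.191 [-3.38  0.63 10.48] [ 0.4703 -0.2949  0.1932]
18.4083
```

Contact came at z = 0.193, exactly the expected seat height, with no side load on the way in. Releasing, backing off and checking.

Run:
```python
from h import *
p=read_eef_pos(); movel((p[0],p[1],.193),None,.03)
move_gripper(.05); pause(.2); print(read_finger_gap(),read_ft_force())
movel((p[0],p[1],.30),None,.1); movel((p[0]-.01,p[1],.40),None,.2); pause(.2)
P=camera_params("wrist"); im=save("wrist","w3")
print(circ(im[:,:,::-1].copy(),P,[.471,-.295],.156,.094),read_time_s())
save("scene","sc3")
cv2.imwrite("pics/m3.png",np.hstack([cv2.resize(cv2.imread("pics/w3.png"),(400,300)),cv2.resize(cv2.imread("pics/sc3.png")[80:240,140:340],(400,320))[:300]]))
```

```text
0.04950210215490893 [ 0.93306236  0.27008202 -0.0867522 ]
(array([ 0.47180482, -0.29579732,  0.09325565]), 126, np.float64(0.00024338516772263313)) 21.4667
```

View pics/m3.png

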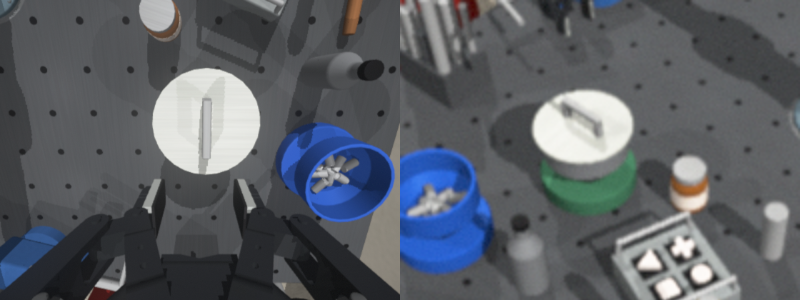

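The cover is seated: its disc fits at rim height, about 1.2 mm off centre, and looks level. Next are the keys, with the jaws shut and aligned to the console's x axis (-22°).

```bash
cat > k.py <<'E'
from h import *
K=dict(square=(.6123,.0282),cross=(.5243,-.0092),triangle=(.5872,-.035))
def press(n):
    x,y=K[n]; movel((x,y,.12),None,.15); movel((x,y,.095),None,.08); pause(.1); f0=read_ft_force()[2]; z=.0935; zc=None
    while z>.0815:
        z-=.0015; movel((x,y,z),None,.04); pause(.03); f=read_ft_force()[2]-f0
        if zc is None and f>1.2: zc=z
        if f>11: break
    p=read_eef_pos(); pause(.1); print(n,"first",zc,"end",round(z,4),"f",round(f,1),np.round(p,4))
    movel((x,y,.12),None,.08); pause(.15); print("up",round(read_ft_force()[2]-f0,1),read_time_s())
E
python3 - <<'E'
from k import *
q=down(-.388); move_gripper(0); x,y=K["square"]
move_ptp((x,y,.40),q); movel((x,y,.14),None,.2); press("square")
save("scene","sc4"); cv2.imwrite("pics/c4.png",cv2.resize(cv2.imread("pics/sc4.png")[100:280,180:380],(600,540)))
E
```

```text
square first 0.089 end 0.0815 f 15.5 [0.6127 0.0283 0.084 ]
up 0.3 28.8333
```

View pics/c4.png

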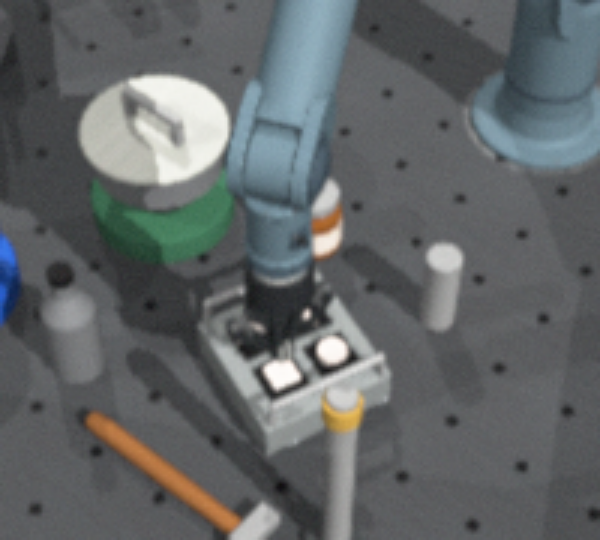

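The square key bottomed: contact near z = 0.090, hard stop at 0.084. The picture shows the closed fingers over the square cap and everything else undisturbed. Continuing with the sequence.

Run:
```python
from k import *
for n in("cross","square","triangle"): press(n)
x,y=K["triangle"]; movel((x,y,.30),None,.2); movel((.45,-.29,.42),down(-.388),.25); pause(.3)
P=camera_params("wrist"); im=save("wrist","w5"); print(circ(im[:,:,::-1].copy(),P,[.471,-.295],.156,.094)[0])
save("scene","sc5"); save("top","top5")
for n in("bottle","jar","stub","hammer"): print(n,[(np.round(d["at"],0),round(d["confidence"],2)) for d in tip_of("top",n)[:2]])
print(read_time_s(),read_ft_force())
cv2.imwrite("pics/m5.png",np.hstack([cv2.resize(cv2.imread(f"pics/{n}.png"),(400,300)) for n in("sc5","top5")]))
```

```text
cross first 0.089 end 0.0815 f 19.6 [ 0.5247 -0.0092  0.0839]
up -0.5 33.3833
square first 0.0875 end 0.0815 f 15.1 [0.6127 0.0283 0.084 ]
up -1.0 37.8833
triangle first 0.089 end 0.0815 f 16.3 [ 0.5875 -0.035   0.0839]
up -0.3 42.1917
[ 0.47190482 -0.29582992  0.09326887]
bottle [(array([375., 173.]), 0.73)]
jar [(array([342., 289.]), 0.92), (array([421., 258.]), 0.69)]
stub [(array([265., 290.]), 0.73)]
hammer [(array([304., 150.]), 0.79)]
45.2917 [0.15539657 0.1214265  0.20107167]
```

View pics/m5.png

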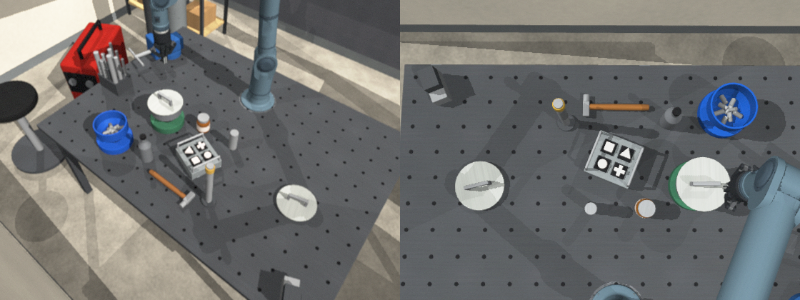

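The cover is seated on the green bowl, all keys are up, and the bystanders are within a couple of pixels of where they started. The robot is clear of everything, so I'm handing in.

```bash
python3 -c "
from bench import *
print(sign_off(),read_time_s())"
```

```text
the job is handed in; nothing more can be done
the job is handed in; nothing more can be done
```

I set the nearer cover onto the green-based bowl and let go of it, then pressed square, cross, square and triangle in that order. I handed the job in at about 45 s of the 64 s allowed; `sign_off` gives no verdict.

- **Cover:** it touched down at TCP z 0.193, the height expected for a seated cover. The last wrist picture put it about 1.2 mm off the rim's centre. I judged its levelness from the disc fit and the pictures rather than measuring tilt directly.
- **Keys:** each press stopped hard 6 mm below the expected contact height, at 15–20 N. After each one the wrist force was back within about 1 N of zero. The round stop key was never touched.
- **Bystanders:** the bottle, jar, stub and hammer were detected within about 2 pixels (roughly 5 mm) of where they started, and all still stood or lay as before. The arm was clear of everything.

No check failed. The network's bowl and key positions differed from my image fits by up to 1 cm. I used the fits because their sizes matched the given dimensions.

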